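Shim the heat-sink seat level on a power-supply chassis

ROBOT

A 6-joint arm with a two-finger parallel gripper is mounted at the origin on the work surface. World frame = base frame: x ahead of the robot, y to its left, z up, the work surface at z = 0. Lengths are in m, angles in rad, forces in N, time in s.
With the tool pointing down it reaches from about 0.25 to 0.725 m from the base axis. Payload 4 kg.
Tool frame: the origin (TCP) lies on the centre line of the jaws, within the pads' length; the fingertips stand 17 mm ahead of it and the grasp point (between the pads) lies 2 mm behind it; z points along the fingers, y is the line along which they close (so a half turn about z gives the same grasp; the last joint's range is limited). The gripper opens to 85 mm and grips with 20 to 120 N. Pads are 22 mm wide; open, the fingers measure 114 mm over their backs; the gripper's body (76 mm by 85 mm) begins 54 mm behind the grasp point. The pads swing forward as they close: fully open they stand 13 mm farther back than shut.
Start: joints at [-1.151, 0.241, 0.005, 1.335, 0, 1.571], TCP at [0.204, -0.457, 0.216] pointing down, gripper open.
Joint ranges: [-2.72, 2.72], [-1.05, 1.87], [-1.09, 1.28], [-1.99, 2.15], [-1.42, 1.44], [-3.14, 3.14]. Speed limits (rad/s): [2.79, 2.79, 3.14, 3.14, 3.14, 3.14].

INTERFACE

Orientations are given as a unit quaternion [x, y, z, w].
In Python, from workcell import get_obs, imaging, order gives the robot as it stands.
- The arm moves only by the tool apply_moves, never from a script. Its argument "targets" is a list that holds one entry, the list of rows, each a list of 5 numbers: the shift along the world's x, y, z in units of 40 mm (1.0 is 40 mm), then the turn about the world's z in degrees, then the gripper command: -1 is shut, 1 is fully open, values between are in proportion. In form: [[[dx, dy, dz, turn, fingers], ...]]. A call has 1 to 8 rows; each row shifts and turns the commanded pose from where the row before left it; what a row does not reach is not made up. A row lasts 1/12 s, in which the tool goes at most 41.7 mm and 7.16 degrees, less where a joint would pass 70% of its speed; a pose out of reach is approached as far as the arm can. A call is refused whole if a number of a shift passes 1 or a number of a turn 7.16, either way. A call with a gripper value outside its range is refused whole. The fingers move at their own pace and stop on an object; the grip force is fixed at half the most. Time passes only in rows, so rows that do not move let the fingers close. It gives the time, the measured TCP pose, the force, the opening and the grip force at its end, in the units of the state.
- get_obs(): the state, without advancing time (a new reading comes with each control period).
- imaging.camera(name): name is "side" or "top" or "wrist"; returns (picture, depth): 400x640x3 uint8, blue, green, red; 400x640 float32, m along the optical axis (not along the pixel's ray), 0 where there is no reading.
- imaging.get_calibration(name): a dict with "camera_matrix" (3x3 intrinsics, pixels), "eye" and "rotation" of the camera in the world; the wrist camera has in their place "hand_eye" (4x4, takes a point from camera to tool coordinates, whose origin is the TCP and whose axes are the flange's). Camera axes: x right, y down, z forward; pixel columns grow to the right and rows downward; lengths in m; the calibration is good to about 2 mm. A picture is of the moment at which its call begins: read the wrist's pose just before it. get_calibration takes no time and is no camera call.
- order.job_done(): hands the job in; it is judged then, once.
The state is a dict: "clock": time; "joint_pos": joint angles; "joint_vel": joint speeds; "tau": joint torques, N m; "eef_pos": TCP position; "tool_rot": TCP orientation; "ft_force": force on the tool from outside, world axes, zero at the start; "ft_torque": the same for the moment, N m; "grip_width": finger opening in m; "grasp_force": force on a finger pad.
Only numpy, scipy, OpenCV 4.12 (cv2) and the standard library are available. Lean on these libraries where they do the work, as an engineer would, in place of code of your own. Each camera call takes 0.05 s, during which the arm holds its last target. There are 200 camera calls.

TASK

A heat sink is about to be screwed across the two raised aluminium ledges of the power-supply chassis, and the 25 mm deep seat between them must be filled first. From the three loose spacer plates (10, 15 and 20 mm thick) choose the two that together come level with the ledge tops, and stack them flat in the middle of the seat, one squarely on the other, long sides running from ledge to ledge. Leave the third plate where it lies.

Things in the scene. Friction and masses are not known exactly. Their poses are not given: they have to be found in the camera images.
- seat (a point): Centre of the seat floor (black pad 84 x 70 mm, top 12 mm above bench) on a fixed aluminium chassis plate. x: ledge to ledge, y: towards the green circuit board, z up. Two aluminium ledges, 30 mm wide, 80 long in y, start at x = +-42 mm, tops 25 mm above the seat floor. Open along y: bare plate (2 mm lower) ends at y = -60 mm; board from y = +95 mm, its parts up to 43 mm above the seat floor.
- spacer10: Brass (gold-coloured) spacer plate, 60 x 40 x 10 mm (long, wide, thick), loose, lying flat on the bench with two dark screw-hole dots on top. Origin: centre of its underside; x along the 60 mm side, y along the 40 mm side, z up through the thickness.
- spacer15: Blue painted spacer plate, 60 x 40 x 15 mm (long, wide, thick), loose, lying flat on the bench with two dark screw-hole dots on top. Origin: centre of its underside; x along the 60 mm side, y along the 40 mm side, z up through the thickness.
- spacer20: Red plastic spacer plate, 60 x 40 x 20 mm (long, wide, thick), loose, lying flat on the bench with two dark screw-hole dots on top. Origin: centre of its underside; x along the 60 mm side, y along the 40 mm side, z up through the thickness.
Not all that is in view belongs to the job. There is more than one size of the spacer10; the one meant has the size given above. Of the things shaped like the spacer15, the blue one is meant.

How it is judged:
By the outcome, as a careful person would: the job done as asked, in the order asked, and still so for the second after the job is handed in, with the robot touching nothing.
It also fails if it takes over 50 s, if anything falls off the work surface, if the arm or the gripper's body presses on something with over 40 N, if the wrist force passes 120 N, or if a joint passes its speed limit or range.

## Working session

There is one attempt and no reset: what is moved stays moved. The work goes in short steps, Python scripts to look and compute and a tool call to move; the robot and the scene stay as the last step left them, time stands still between calls to the robot, and variables do not carry over. Pictures are saved under pics/ and viewed, at most 10 in all, crops included, and the job is handed in when it is done.

Besides the shell and the picture viewer there is one more tool, called after ">>>" as name(argument=value, ...) on one line, values as JSON. apply_moves: Moves the arm, as the interface text tells. Its arguments: {"type":"object","properties":{"targets":{"type":"array","items":{"type":"array","items":{"type":"array","items":{"type":"number"}}}}},"required":["targets"]}

```bash
mkdir -p pics; cat > h.py <<'E'
import numpy as np, cv2
from workcell import get_obs, imaging, order
from scipy.spatial.transform import Rotation as R
def pose(name):
    c=imaging.get_calibration(name); K=np.array(c["camera_matrix"])
    if name=="wrist":
        o=get_obs(); T=np.eye(4); T[:3,:3]=R.from_quat(o["tool_rot"]).as_matrix(); T[:3,3]=o["eef_pos"]
        M=T@np.array(c["hand_eye"])
        return K,M[:3,:3],M[:3,3]
    return K,np.array(c["rotation"]),np.array(c["eye"])
def shot(name):
    K,Rm,t=pose(name); im,d=imaging.camera(name)
    v,u=np.mgrid[:400,:640]
    P=np.stack([(u-K[0,2])/K[0,0]*d,(v-K[1,2])/K[1,1]*d,d],-1)@Rm.T+t
    P[d==0]=np.nan
    return im,d,P
E
python3 - <<'E'
from h import *
for n in("top","side"):
    im,d,P=shot(n); cv2.imwrite(f"pics/{n}0.png",im); np.save(f"{n}P.npy",P)
    print(n,imaging.get_calibration(n)["eye"],np.array(imaging.get_calibration(n)["rotation"]).round(2).tolist())
print(get_obs())
E
```

```text
Traceback (most recent call last):
  File "h.py", line 14, in shot
    P=np.stack([(u-K[0,2])/K[0,0]*d,(v-K[1,2])/K[1,1]*d,d],-1)@Rm.T+t
      ~~~~~~~~~~~~~~~~~~~~~~~~~~~~~~~~~~~~~~~~~~~~~~~~~~~~~~~~^~~~~
ValueError: matmul: Input operand 1 has a mismatch in its core dimension 0, with gufunc signature (n?,k),(k,m?)->(n?,m?) (size 4 is different from 3)
```

```bash
sed -i 's/return K,np.array(c\["rotation"\])/return K,R.from_quat(c["rotation"]).as_matrix()/' h.py
python3 - <<'E'
from h import *
for n in("top","side"):
    im,d,P=shot(n); cv2.imwrite(f"pics/{n}0.png",im); np.save(f"{n}P.npy",P)
    print(n,pose(n)); print(P[200:400:60,100:600:120].round(3).tolist())
print(get_obs())
E
```

```text
top (array([[398.25001917,   0.        , 320.57593151],
       [  0.        , 398.25001917, 199.33537778],
       [  0.        ,   0.        ,   1.        ]]), array([[-0.00641905, -0.99912142,  0.04141469],
       [-0.999954  ,  0.00670854,  0.00685468],
       [-0.00712649, -0.04136878, -0.99911853]]), array([ 0.43624825, -0.12131023,  0.83259257]))
[[[0.472, 0.345, 0.004], [0.47, 0.091, 0.015], [0.469, -0.156, 0.001], [0.467, -0.407, -0.001], [0.463, -0.601, 0.085]], [[0.347, 0.344, 0.003], [0.346, 0.095, 0.001], [0.346, -0.155, 0.014], [0.343, -0.403, 0.003], [0.341, -0.652, -0.001]], [[0.224, 0.342, 0.004], [0.223, 0.094, 0.002], [0.221, -0.154, 0.001], [0.22, -0.401, 0.002], [0.219, -0.647, 0.001]], [[0.103, 0.339, 0.005], [0.102, 0.092, 0.005], [0.1, -0.153, 0.002], [0.099, -0.398, 0.002], [0.097, -0.644, -0.001]]]
side (array([[501.97397625,   0.        , 322.43638583],
       [  0.        , 501.97397625, 202.16022726],
       [  0.        ,   0.        ,   1.        ]]), array([[-0.99347135, -0.071527  ,  0.08887391],
       [-0.11367137,  0.68667602, -0.71802149],
       [-
[... 558 characters left out ...]
clock': 0.15, 'joint_pos': array([-1.15099893e+00,  2.41237346e-01,  4.00021964e-03,  1.33521412e+00,
       -1.15115617e-05,  1.57079364e+00]), 'joint_vel': array([-0.00060298, -0.00243798,  0.0035358 ,  0.00021611,  0.00032411,
       -0.00059482]), 'tau': array([-5.59394084e-05, -3.72634864e+01,  2.52639216e+01,  1.23846025e-02,
       -9.46956540e-07,  3.13937974e-06]), 'eef_pos': array([ 0.20356952, -0.4561059 ,  0.21500601]), 'tool_rot': array([ 9.78051411e-01,  2.08362069e-01, -1.78038977e-04, -8.08101611e-04]), 'ft_force': array([ 0.29765235, -0.28616   , -0.96524199]), 'ft_torque': array([ 0.0231857 ,  0.00150117, -0.01534334]), 'grasp_force': 0.0, 'grip_width': 0.08523705344470987}
```

View pics/top0.png

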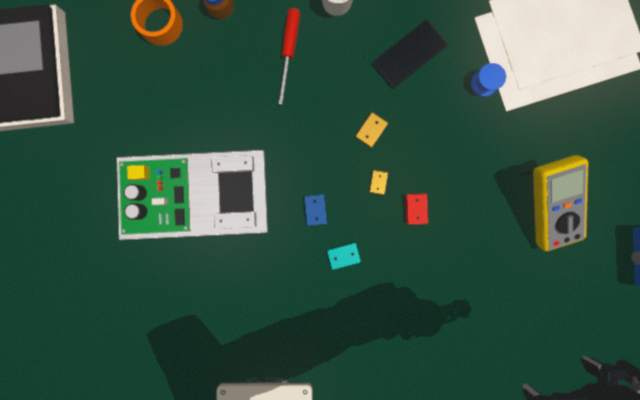

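View pics/side0.png

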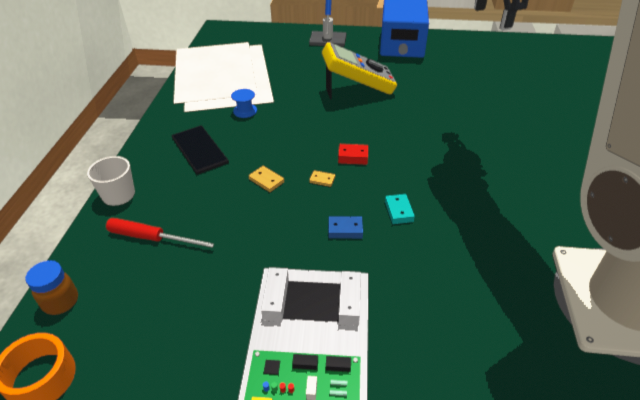

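Candidates in the top picture are as follows. For brass, (372,129) is large and (379,182) small, so I take the large one and verify its size. For blue, (316,210) is blue and (344,256) cyan, so I take the blue one. Red at (417,209) stays. The seat is at about (236,192).

```bash
cat >> h.py <<'E'
def rect(im,P,hsvlo,hsvhi,box,zmin=0.004,ztol=0.003):
    """top face of a coloured plate: centre, sides, long-axis yaw, top z"""
    hsv=cv2.cvtColor(im,cv2.COLOR_BGR2HSV); m=cv2.inRange(hsv,hsvlo,hsvhi)
    k=np.zeros_like(m); u0,v0,u1,v1=box; k[v0:v1,u0:u1]=1; m=m*k
    n,l,s,_=cv2.connectedComponentsWithStats(m); out=[]
    for i in range(1,n):
        if s[i,4]<60: continue
        q=P[l==i]; q=q[np.isfinite(q[:,2])]
        z=np.percentile(q[:,2],75); q=q[abs(q[:,2]-z)<ztol]
        (c,wh,a)=cv2.minAreaRect((q[:,:2]*1000).astype(np.float32))
        if wh[0]<wh[1]: wh=wh[::-1]; a+=90
        print("c",np.round(c,1),"size",np.round(wh,1),"yaw",round((a+90)%180-90,1),"z",round(np.median(q[:,2])*1000,1),"px",s[i].tolist())
COL=dict(brass=((12,90,90),(32,255,255)),blue=((105,90,50),(125,255,255)),red=((0,120,80),(8,255,255)),cyan=((84,90,80),(100,255,255)))
E
python3 - <<'E'
from h import *
for n,box in(("top",(290,100,440,280)),("side",(230,130,430,250))):
    im=cv2.imread(f"pics/{n}0.png");P=np.load(f"{n}P.npy")
    for k in COL: print(n,k); rect(im,P,*COL[k],box)
im=cv2.imread("pics/top0.png")
cv2.imwrite("pics/crop.png",cv2.resize(im[100:280,200:440],None,fx=3.2,fy=3.2,interpolation=cv2.INTER_CUBIC))
E
```

```text
top brass
c [ 615.1 -222.3] size [60.5 39.8] yaw -34.9 z 11.6 px [356, 112, 32, 36, 626]
c [ 505.2 -235.6] size [44.4 29.6] yaw -10.2 z 9.0 px [369, 170, 19, 25, 372]
top blue
c [ 449.1 -104.2] size [59.4 39.5] yaw 4.9 z 17.0 px [304, 195, 23, 30, 560]
top red
c [ 449.6 -311.5] size [59.5 40.4] yaw 1.6 z 21.6 px [406, 193, 23, 32, 669]
top cyan
c [ 354.  -161.6] size [59.7 40.1] yaw -75.2 z 16.8 px [327, 242, 34, 28, 676]
side brass
c [ 615.7 -222.4] size [60.7 42.6] yaw -34.4 z 9.4 px [249, 166, 35, 26, 538]
c [ 505.9 -235.7] size [45.5 33.6] yaw -17.0 z 7.0 px [309, 170, 27, 17, 308]
side blue
c [ 449.2 -104.3] size [57.6 43.2] yaw 6.0 z 14.6 px [329, 217, 34, 21, 698]
side red
c [ 450.6 -310.6] size [59.3 44.8] yaw 1.1 z 19.5 px [338, 143, 31, 22, 589]
side cyan
c [ 354.8 -161.6] size [63.7 40.2] yaw -75.2 z 14.6 px [385, 193, 30, 31, 691]
```

View pics/crop.png

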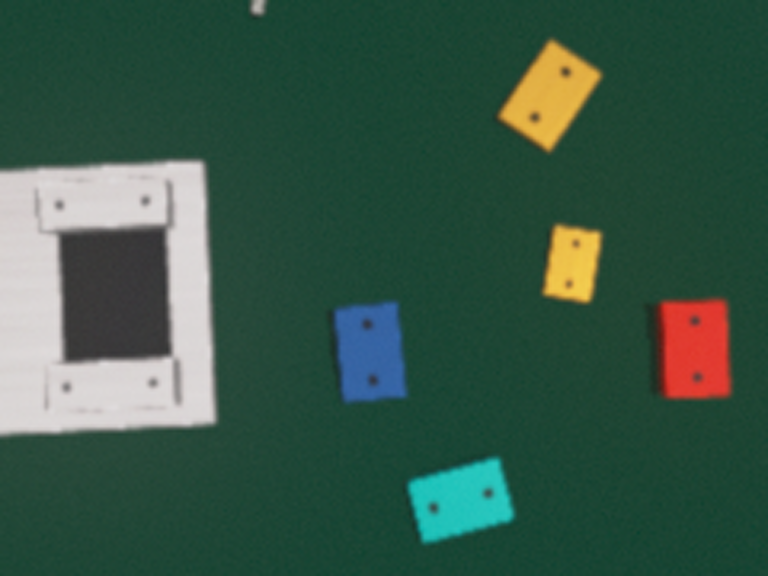

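```bash
python3 - <<'E'
from h import *
for n,box in(("top",(200,145,268,240)),("side",(255,265,372,345))):
    im=cv2.imread(f"pics/{n}0.png");P=np.load(f"{n}P.npy")
    print(n,"pad");rect(im,P,(0,0,0),(180,255,70),box,ztol=.004)
    print("ledges")
    hsv=cv2.cvtColor(im,cv2.COLOR_BGR2HSV)
    m=((P[...,2]>.033)&(P[...,2]<.043)).astype(np.uint8)*255
    k=np.zeros_like(m);k[box[1]:box[3],box[0]:box[2]]=1;m*=k
    rect(cv2.merge([m,m,m]),P,(0,0,200),(180,255,255),box)
    if n=="top": print(np.nanmedian(P[155:160,195:265,2]),(P[160:235:25,[262,265,268]]*1000).round().tolist())
E
```

```text
top pad
c [487.6  59.3] size [79.3 64.9] yaw 2.3 z 14.2 px [220, 172, 33, 40, 1201]
ledges
c [542.8  62.1] size [79.6 30.2] yaw -88.3 z 39.2 px [212, 155, 41, 17, 614]
c [429.1  57.3] size [80.3 29.9] yaw -87.6 z 39.3 px [214, 212, 41, 17, 603]
0.014173720237554754 [[[552.0, 5.0, 14.0], [554.0, 1.0, 2.0], [554.0, -6.0, 3.0]], [[501.0, 5.0, 13.0], [501.0, 0.0, 4.0], [502.0, -5.0, -1.0]], [[449.0, 5.0, 12.0], [449.0, -1.0, 10.0], [449.0, -6.0, 3.0]]]
side pad
c [487.4  58.9] size [82.8 70.1] yaw 2.9 z 11.7 px [283, 282, 57, 39, 1933]
ledges
c [543.6  61.8] size [81.8 30.2] yaw -87.4 z 36.7 px [261, 268, 27, 46, 887]
c [430.   56.8] size [81.3 29.8] yaw -87.7 z 36.7 px [339, 272, 22, 46, 890]
```

>>> apply_moves(targets=[[[0.55, 0.8, 0, -1.7, 0.3], [0.55, 0.8, 0, -1.7, 0.3], [0.55, 0.8, 0, -1.7, 0.3], [0.55, 0.8, 0, -1.7, 0.3], [0.55, 0.8, 0, -1.7, 0.3], [0.55, 0.8, 0, -1.7, 0.3], [0.55, 0.8, 0, -1.7, 0.3], [0.55, 0.8, 0, -1.7, 0.3]]])

```text
clock: 0.82
eef_pos: [0.3803, -0.1988, 0.2156]
tool_rot: [0.996, 0.09, -0.0, -0.0]
ft_force: [0.5, -0.7, -0.6]
grip_width: 0.0557
grasp_force: 0.0
```

>>> apply_moves(targets=[[[0.55, 0.8, 0, -1.7, 0.3], [0.55, 0.8, 0, -1.7, 0.3], [0.55, 0.8, -0.5, -1.7, 0.3], [0, 0, -0.5, 0, 0.3], [0, 0, -0.5, 0, 0.3], [0, 0, 0, 0, 0.3]]])

```text
clock: 1.32
eef_pos: [0.442, -0.1043, 0.1527]
tool_rot: [0.999, 0.048, -0.004, -0.001]
ft_force: [-0.1, 0.3, 0.2]
grip_width: 0.0555
grasp_force: 0.0
```

```bash
cat >> h.py <<'E'
def wr(c,name,box=(0,0,640,400)):
    o=get_obs(); t=R.from_quat(o["tool_rot"]).as_matrix()
    print("tcp",(o["eef_pos"]*1000).round(1),"ydir",np.degrees(np.arctan2(t[1,1],t[0,1])).round(1),"tilt",t[:,2].round(3),"F",o["ft_force"].round(1),"w",round(o["grip_width"]*1000,1),"t",o["clock"])
    im,d,P=shot("wrist"); cv2.imwrite(f"pics/{name}.png",im); np.save(f"{name}.npy",P)
    if c: rect(im,P,*COL[c],box)
    return im,d,P
E
python3 -c "
from h import *
wr('blue','w1')"
```

```text
tcp [ 442.  -104.3  152.7] ydir -84.5 tilt [-0.008  0.002 -1.   ] F [-0.1  0.3  0.2] w 55.5 t 1.3167
c [ 450.5 -106.4] size [59.2 39.6] yaw 5.6 z 15.6 px [299, 140, 44, 64, 2650]
```

View pics/w1.png

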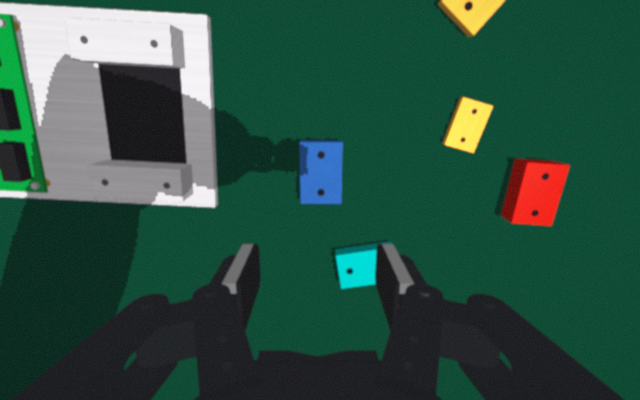

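```bash
cat >> h.py <<'E'
def ledges(P,box):
    m=((P[...,2]>.032)&(P[...,2]<.043)).astype(np.uint8)*255
    rect(cv2.merge([m,m,m]),P,(0,0,200),(180,255,255),box)
E
python3 -c "
from h import *
P=np.load('w1.npy'); ledges(P,(45,0,230,210))
o=get_obs();t=o['eef_pos']
for s in (slice(220,270),):
  for c in (slice(215,262),slice(375,415)):
    q=P[s,c].reshape(-1,3); q=q[(q[:,2]>.08)]; print(len(q),((q[:, :]-t)*1000).min(0).round(1),((q-t)*1000).max(0).round(1))
"
```

```text
c [544.5  60. ] size [81.5 30.2] yaw -87.5 z 37.6 px [65, 18, 111, 49, 4479]
c [430.8  55.5] size [81.3 30.4] yaw -87.7 z 37.6 px [88, 164, 98, 39, 3139]
762 [-5.8 27.9 17.9] [ 9.  42.4 45.9]
753 [ -0.2 -40.2  17.3] [ 14.8 -25.8  45.8]
```

```bash
python3 -c "
from h import *
K,Rm,t=pose('wrist'); o=get_obs(); Tr=R.from_quat(o['tool_rot']).as_matrix()
for z in (-20,0,10,17):
  for x in (-11,11):
    p=o['eef_pos']+Tr@np.array([x,28,z])/1000; c=Rm.T@(p-t); print(z,x,(K@c/c[2])[:2].round(),c[2].round(3))
P=np.load('w1.npy')
for v in (242,246,250,260,270): print(v,[((P[v,u]-o['eef_pos'])*1000).round().tolist() for u in (385,392,400)])
"
```

```text
-20 -11 [374. 283.] 0.157
-20 11 [376. 241.] 0.151
0 -11 [368. 263.] 0.176
0 11 [370. 226.] 0.17
10 -11 [365. 255.] 0.186
10 11 [367. 219.] 0.18
17 -11 [364. 249.] 0.193
17 11 [365. 215.] 0.186
242 [[-62.0, -76.0, -153.0], [-62.0, -84.0, -154.0], [-61.0, -93.0, -155.0]]
246 [[13.0, -29.0, 23.0], [14.0, -32.0, 24.0], [-65.0, -93.0, -154.0]]
250 [[14.0, -28.0, 28.0], [14.0, -31.0, 28.0], [-71.0, -94.0, -155.0]]
260 [[14.0, -26.0, 37.0], [14.0, -29.0, 38.0], [14.0, -32.0, 38.0]]
270 [[10.0, -26.0, 39.0], [13.0, -27.0, 45.0], [14.0, -30.0, 46.0]]
```

>>> apply_moves(targets=[[[0.2, -0.02, -0.6, 0, 0.2], [0, 0, -0.7, 0, 0.2], [0, 0, -0.7, 0, 0.2], [0, 0, -0.55, 0, 0.2], [0, 0, 0, 0, 0.2], [0, 0, 0, 0, 0.2]]])

```text
clock: 1.87
eef_pos: [0.4524, -0.1073, 0.055]
tool_rot: [0.999, 0.046, -0.001, -0.0]
ft_force: [0.9, -0.3, -0.3]
grip_width: 0.0513
grasp_force: 0.0
```

```bash
python3 -c "
from h import *
wr('blue','w2')
im,d,P=shot('side'); np.save('s2.npy',P); cv2.imwrite('pics/s2.png',cv2.resize(im[80:280,230:470],None,fx=3,fy=3))"
```

```text
tcp [ 452.4 -107.3   55. ] ydir -84.7 tilt [-0.001  0.    -1.   ] F [ 0.9 -0.3 -0.3] w 51.3 t 1.8667
c [ 451.  -106.3] size [59.4 39.8] yaw 5.4 z 15.5 px [284, 173, 63, 89, 5220]
```

View pics/s2.png

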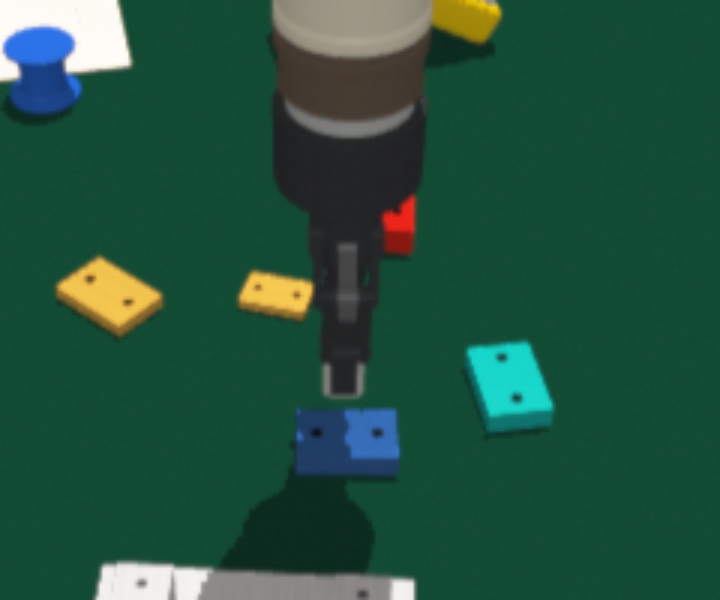

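```bash
python3 -c "
from h import *
P=np.load('s2.npy')
for v in (195,200,204,207,209,210,211,212,214): print(v,[(P[v,u]*1000).round().tolist() for u in (340,344,348)])
"
```

```text
195 [[456.0, -55.0, 131.0], [450.0, -54.0, 132.0], [444.0, -55.0, 132.0]]
200 [[455.0, -50.0, 125.0], [449.0, -50.0, 126.0], [443.0, -51.0, 126.0]]
204 [[457.0, -69.0, 98.0], [450.0, -69.0, 99.0], [444.0, -68.0, 101.0]]
207 [[457.0, -70.0, 91.0], [450.0, -68.0, 94.0], [444.0, -68.0, 94.0]]
209 [[456.0, -67.0, 90.0], [450.0, -70.0, 87.0], [444.0, -69.0, 88.0]]
210 [[456.0, -67.0, 86.0], [450.0, -67.0, 87.0], [444.0, -70.0, 85.0]]
211 [[456.0, -68.0, 83.0], [450.0, -69.0, 83.0], [444.0, -71.0, 82.0]]
212 [[457.0, -74.0, 76.0], [450.0, -76.0, 74.0], [444.0, -77.0, 74.0]]
214 [[462.0, -146.0, -1.0], [455.0, -145.0, 0.0], [447.0, -148.0, -2.0]]
```

>>> apply_moves(targets=[[[-0.05, 0.02, -0.35, 0, 0.2], [0, 0, -0.3, 0, 0.2], [0, 0, -0.1, 0, 0.2], [0, 0, 0, 0, 0.2]]])

```text
clock: 2.3
eef_pos: [0.4513, -0.1063, 0.0254]
tool_rot: [0.999, 0.047, 0.0, 0.0]
ft_force: [0.2, -0.2, 0.5]
grip_width: 0.0513
grasp_force: 0.0
```

```bash
cat >> h.py <<'E'
def tips(u0=325,u1=365,v0=190,v1=260):
    im,d,P=shot('side'); q=P[v0:v1,u0:u1]; g=im[v0:v1,u0:u1].astype(int)
    grey=(np.ptp(g,axis=-1)<25)&(q[...,2]>.002)
    for v in range(0,v1-v0):
        r=q[v][grey[v]]
        if len(r)>4: last=(v+v0,(np.median(r,0)*1000).round(1)); 
    print("tip",last)
    return im,P
E
python3 -c "
from h import *
wr('blue','w3'); tips()"
```

```text
tcp [ 451.3 -106.3   25.4] ydir -84.7 tilt [ 0.001 -0.    -1.   ] F [ 0.2 -0.2  0.5] w 51.3 t 2.3
c [ 450.6 -106.4] size [60.4 39.9] yaw 5.1 z 15.5 px [281, 182, 73, 103, 6975]
tip (225, array([451. , -68. ,  51.6]))
```

>>> apply_moves(targets=[[[0, 0, -0.15, 0, 0.2], [0, 0, -0.1, 0, 0.2], [0, 0, -0.1, 0, 0.2], [0, 0, 0, 0, 0.2]]])

```text
clock: 2.73
eef_pos: [0.4501, -0.1059, 0.0098]
tool_rot: [0.999, 0.047, -0.001, -0.0]
ft_force: [0.2, -0.6, 0.6]
grip_width: 0.0511
grasp_force: 0.0
```

```bash
python3 -c "
from h import *
im,d,P=wr('blue','w4'); s,_=tips()
a=cv2.resize(s[130:280,260:440],(720,600)); cv2.imwrite('pics/c4.png',np.hstack([cv2.resize(s[150:270,280:420],(400,343)),cv2.resize(im,(400,343))]))"
```

```text
tcp [ 450.1 -105.9    9.8] ydir -84.7 tilt [-0.002  0.    -1.   ] F [ 0.2 -0.6  0.6] w 51.1 t 2.7333
c [ 450.5 -106.4] size [60.2 39.8] yaw 5.3 z 15.5 px [279, 187, 80, 111, 8261]
tip (231, array([447.2, -67.1,  38.6]))
```

View pics/c4.png

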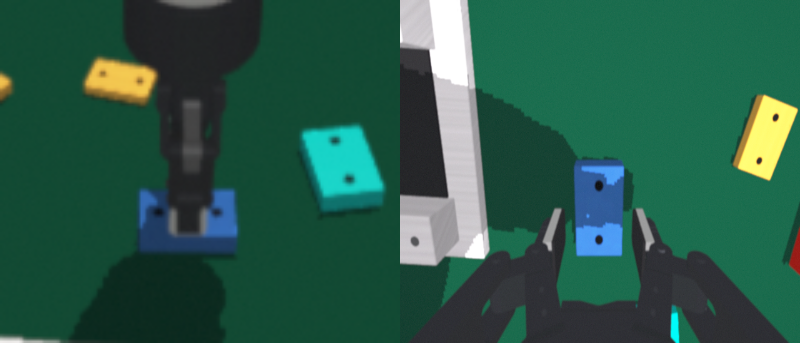

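>>> apply_moves(targets=[[[0, 0, -0.2, 0, 0.2], [0, 0, -0.15, 0, 0.2], [0, 0, -0.1, 0, 0.2], [0, 0, 0, 0, 0.2]]])

```text
clock: 3.17
eef_pos: [0.4496, -0.1058, -0.0086]
tool_rot: [0.999, 0.047, -0.001, -0.0]
ft_force: [0.5, -0.4, -0.5]
grip_width: 0.051
grasp_force: 0.0
```

```bash
python3 -c "
from h import *
im,d,P=wr('blue','w5'); s,Q=tips()
for v in range(232,250): print(v,(Q[v,[340,344,348]]*1000).round().tolist(),s[v,344].tolist())"
```

```text
tcp [ 449.6 -105.8   -8.6] ydir -84.7 tilt [-0.002  0.001 -1.   ] F [ 0.5 -0.4 -0.5] w 51.0 t 3.1667
c [ 450.7 -106.3] size [60.3 40. ] yaw 4.8 z 15.5 px [274, 196, 90, 123, 10232]
tip (239, array([447. , -68.9,  16.4]))
232 [[456.0, -74.0, 28.0], [449.0, -66.0, 37.0], [442.0, -66.0, 37.0]] [37, 36, 34]
233 [[456.0, -72.0, 27.0], [449.0, -66.0, 34.0], [442.0, -65.0, 37.0]] [37, 36, 34]
234 [[456.0, -72.0, 25.0], [449.0, -65.0, 33.0], [442.0, -69.0, 30.0]] [37, 36, 34]
235 [[456.0, -73.0, 21.0], [449.0, -65.0, 30.0], [442.0, -67.0, 29.0]] [36, 34, 32]
236 [[456.0, -71.0, 21.0], [449.0, -68.0, 25.0], [442.0, -67.0, 27.0]] [37, 36, 34]
237 [[456.0, -72.0, 17.0], [449.0, -67.0, 23.0], [442.0, -67.0, 24.0]] [37, 36, 34]
238 [[456.0, -71.0, 16.0], [449.0, -66.0, 22.0], [442.0, -67.0, 21.0]] [45, 44, 42]
239 [[456.0, -73.0, 11.0], [449.0, -69.0, 17.0], [442.0, -69.0, 16.0]] [49, 52, 45]
240 [[456.0, -82.0, -2.0], [449.0, -82.0, -1.0], [442.0, -81.0, 1.0]] [35, 44, 20]
241 [[456.0, -79.0, -1.0], [449.0, -79.0, -0.0], [442.0, -79.0, 1.0]] [31, 42, 12]
242 [[456.0, -76.0, -0.0], [449.0, -76.0, 1.0], [442.0, -77.0, 0.0]] [32, 42, 14]
243 [[456.0, -74.0, -0.0], [449.0, -76.0, -2.0], [442.0, -74.0, 1.0]] [31, 41, 11]
244 [[456.0, -72.0, -1.0], [449.0, -73.0, -1.0], [442.0, -73.0, -1.0]] [31, 41, 12]
245 [[455.0, -69.0, -0.0], [448.0, -69.0, 1.0], [442.0, -72.0, -1.0]] [31, 41, 10]
246 [[455.0, -67.0, 0.0], [448.0, -67.0, -0.0], [441.0, -68.0, -0.0]] [31, 42, 13]
247 [[455.0, -64.0, 0.0], [448.0, -66.0, -1.0], [441.0, -66.0, 0.0]] [31, 42, 13]
248 [[455.0, -63.0, -1.0], [448.0, -62.0, 1.0], [441.0, -64.0, -1.0]] [32, 44, 15]
249 [[454.0, -60.0, 0.0], [448.0, -62.0, -1.0], [441.0, -61.0, 1.0]] [31, 42, 12]
```

>>> apply_moves(targets=[[[0.02, 0, -0.1, 0, 0.2], [0, 0, -0.06, 0, 0.2], [0, 0, 0, 0, 0.2], [0, 0, 0, 0, -1], [0, 0, 0, 0, -1], [0, 0, 0, 0, -1], [0, 0, 0, 0, -1], [0, 0, 0, 0, -1]]])

```text
clock: 3.93
eef_pos: [0.4518, -0.1061, -0.0135]
tool_rot: [0.999, 0.047, 0.0, 0.0]
ft_force: [0.3, -0.9, 2.1]
grip_width: 0.0385
grasp_force: 60.6
```

```bash
python3 -c "
from h import *
im,d,P=wr('blue','w6'); s,Q=tips()"
```

```text
tcp [ 451.8 -106.1  -13.5] ydir -84.6 tilt [ 0.001 -0.    -1.   ] F [ 0.3 -0.9  2.1] w 38.5 t 3.9333
c [ 450.7 -106.5] size [60.7 39.9] yaw 5.1 z 15.5 px [272, 202, 93, 127, 10322]
tip (239, array([449.1, -75.4,   9.2]))
```

>>> apply_moves(targets=[[[0, 0, 0.3, 0, -1], [0, 0, 0.7, 0, -1], [0, 0, 0.6, 0, -1], [0.2, 0.8, 0, -1.0, -1], [0.2, 0.9, 0, -1.0, -1], [0.2, 0.9, 0, -0.8, -1], [0.2, 0.9, 0, 0, -1], [0.12, 0.6, 0, 0, -1]]])

```text
clock: 4.7
eef_pos: [0.4899, 0.0428, 0.0501]
tool_rot: [0.999, 0.039, -0.0, -0.009]
ft_force: [0.4, -0.4, -1.1]
grip_width: 0.0382
grasp_force: 60.5
```

>>> apply_moves(targets=[[[0, 0, 0, 0, -1], [0, 0, 0, 0, -1]]])

```text
clock: 4.87
eef_pos: [0.4893, 0.0392, 0.0498]
tool_rot: [0.999, 0.036, -0.001, -0.007]
ft_force: [-0.2, -1.2, -1.1]
grip_width: 0.0386
grasp_force: 60.5
```

```bash
python3 -c "
from h import *
im,d,P=wr('blue','w7'); ledges(P,(0,0,640,400))
im,d,P=shot('top');rect(im,P,*COL['blue'],(200,120,300,260));ledges(P,(200,120,268,250))
im,d,P=shot('side');rect(im,P,*COL['blue'],(230,200,400,370))"
```

```text
tcp [489.3  39.2  49.8] ydir -85.9 tilt [-0.002  0.014 -1.   ] F [-0.2 -1.2 -1.1] w 38.6 t 4.8667
c [529.5 208.9] size [8.9 6.9] yaw -79.9 z 33.4 px [6, 135, 32, 15, 370]
c [488.5  38.5] size [60.4 39.8] yaw 4.3 z 78.8 px [271, 201, 92, 128, 10733]
c [544.4  60.3] size [80.2 30.2] yaw -87.5 z 37.6 px [208, 104, 155, 62, 8682]
c [529.1 209.2] size [9.  7.9] yaw 82.8 z 33.6 px [6, 136, 18, 15, 197]
c [518.2 208.8] size [9.  7.8] yaw -77.5 z 33.5 px [11, 156, 18, 15, 191]
c [507.4 208.2] size [8.9 8. ] yaw -41.8 z 33.5 px [15, 175, 18, 15, 182]
c [496.1 208.3] size [8.9 8.4] yaw -47.7 z 33.4 px [20, 194, 17, 14, 178]
c [483.1 169.5] size [34.1 17.5] yaw 2.8 z 34.4 px [78, 199, 38, 55, 1578]
c [469.3 207.2] size [26. 13.] yaw -86.8 z 39.5 px [6, 233, 56, 26, 1190]
c [438.4 167.6] size [34.8 17.2] yaw 1.6 z 34.4 px [92, 267, 35, 51, 1313]
c [422.2  41.5] size [52.2 29. ] yaw 73.9 z 37.5 px [263, 302, 85, 39, 1048]
c [465.4  36.1] size [36.1 18.5] yaw -83.7 z 80.3 px [231, 195, 21, 12, 145]
c [543.4  48.2] size [52.6 30.1] yaw -87.5 z 39.1 px [225, 155, 28, 16, 267]
c [429.2  57.1] size [80.2 29.8] yaw -87.5 z 39.3 px [214, 212, 41, 17, 608]
c [513.1  42.5] size [40.5 13. ] yaw -70.9 z 77.7 px [293, 253, 10, 25, 163]
c [467.9  37.3] size [41.4 21. ] yaw -84.4 z 78.0 px [318, 252, 16, 27, 365]
```

>>> apply_moves(targets=[[[-0.02, 0.24, 0, -0.8, -1], [0, 0.24, 0, -0.8, -1], [0, 0, -0.3, 0, -1], [0, 0, -0.3, 0, -1], [0, 0, -0.3, 0, -1], [0, 0, -0.2, 0, -1], [0, 0, 0, 0, -1], [0, 0, 0, 0, -1]]])

```text
clock: 5.68
eef_pos: [0.4895, 0.0411, 0.006]
tool_rot: [0.999, 0.033, -0.001, -0.015]
ft_force: [0.6, -0.8, -0.7]
grip_width: 0.0382
grasp_force: 60.5
```

```bash
python3 -c "
from h import *
im,d,P=wr('blue','w8',(200,100,450,400)); ledges(P,(200,0,420,380))
im,d,P=shot('top');ledges(P,(200,120,268,250))"
```

```text
tcp [489.5  41.1   6. ] ydir -86.2 tilt [-0.003  0.029 -1.   ] F [ 0.6 -0.8 -0.7] w 38.2 t 5.6833
c [488.5  40. ] size [60.9 40. ] yaw 3.8 z 35.0 px [271, 201, 93, 128, 10873]
c [544.6  56. ] size [71.6 30.3] yaw -87.6 z 37.5 px [200, 107, 179, 80, 13337]
c [488.6  40. ] size [65.6 60.8] yaw -87.3 z 35.0 px [242, 209, 154, 120, 11121]
c [446.2  40.1] size [46.8  3.4] yaw -87.6 z 34.5 px [265, 343, 95, 13, 621]
c [433.1  92. ] size [17.   5.6] yaw -5.3 z 37.5 px [200, 354, 13, 26, 244]
c [544.3  41.1] size [36.7 30.3] yaw 89.6 z 39.3 px [233, 155, 20, 16, 226]
c [466.8  36.5] size [31.  18.1] yaw -86.0 z 36.5 px [237, 196, 16, 11, 81]
c [429.4  54.4] size [74.9 29.9] yaw -87.8 z 39.1 px [216, 212, 39, 17, 548]
```

```bash
python3 -c "
from h import *
o=get_obs()
for k in ('joint_pos','joint_vel','tau','ft_force','ft_torque'): print(k,o[k].round(3))"
```

```text
joint_pos [ 0.065  0.422 -0.336  0.811  0.029  3.141]
joint_vel [ 0.005 -0.007  0.005 -0.    -0.001 -0.001]
tau [-4.6000e-02 -3.9692e+01  1.9059e+01  3.9000e-02  9.9000e-02  0.0000e+00]
ft_force [0.615 0.556 0.402]
ft_torque [-0.033 -0.042 -0.065]
```

>>> apply_moves(targets=[[[0, 0, 0.5, 0, -1], [0, 0, 0.6, 0, -1], [0, 0, 0.2, 7, -1], [0, 0, 0, 7, -1], [0, 0, 0, 7, -1], [0, 0, 0, 7, -1], [0, 0, 0, 7, -1], [0, 0, 0, 7, -1]]])

```text
clock: 6.45
eef_pos: [0.4906, 0.0415, 0.0593]
tool_rot: [0.92, 0.392, -0.005, -0.013]
ft_force: [-0.7, -0.8, -0.8]
grip_width: 0.0381
grasp_force: 60.6
```

>>> apply_moves(targets=[[[0, 0, 0, 7, -1], [0, 0, 0, 7, -1], [0, 0, 0, 7, -1], [0, 0, 0, 7, -1], [0, 0, 0, 7, -1], [0, 0, 0, 7, -1], [0, 0, 0, 7, -1], [0, 0, 0, 7, -1]]])

```text
clock: 7.12
eef_pos: [0.4906, 0.0416, 0.0592]
tool_rot: [0.628, 0.778, -0.011, -0.008]
ft_force: [0.3, -0.0, -0.1]
grip_width: 0.0383
grasp_force: 60.6
```

>>> apply_moves(targets=[[[0, 0, 0, 7, -1], [0, 0, 0, 7, -1], [0, 0, 0, 7, -1], [0, 0, 0, 7, -1], [0, 0, 0, 7, -1], [0, 0, 0, 7, -1], [0, 0, 0, 7, -1], [0, 0, 0, 7, -1]]])

```text
clock: 7.78
eef_pos: [0.4906, 0.0416, 0.0592]
tool_rot: [0.189, 0.982, -0.014, -0.002]
ft_force: [-1.0, -0.6, 0.4]
grip_width: 0.0384
grasp_force: 60.6
```

```bash
python3 -c "
from h import *
im,d,P=wr('blue','w9',(200,100,450,400)); ledges(P,(200,0,460,400)); print(get_obs()['joint_pos'].round(3))"
```

```text
tcp [490.6  41.6  59.2] ydir 68.2 tilt [-0.009 -0.027 -1.   ] F [-1.  -0.6  0.4] w 38.4 t 7.7833
c [492.9  41.6] size [60.6 39.9] yaw -22.1 z 88.3 px [272, 201, 93, 128, 10847]
c [431.1  55.3] size [80.3 30.1] yaw -87.6 z 37.6 px [227, 67, 152, 110, 8029]
c [543.5  88.8] size [31.  23.2] yaw 3.3 z 37.7 px [393, 246, 52, 50, 1568]
[ 0.101  0.362 -0.263  0.958 -0.026  0.479]
```

>>> apply_moves(targets=[[[0, 0, 0, 7, -1], [0, 0, 0, 7, -1], [0, 0, 0, 7, -1], [-0.1, 0.2, 0, 3.2, -1], [0, 0.2, 0, 0, -1], [0, 0, 0, 0, -1], [0, 0, 0, 0, -1]]])

```text
clock: 8.42
eef_pos: [0.4864, 0.0579, 0.0587]
tool_rot: [-0.017, 1.0, -0.015, 0.001]
ft_force: [0.5, 0.0, -0.7]
grip_width: 0.0381
grasp_force: 60.6
```

```bash
python3 -c "
from h import *
im,d,P=wr('blue','w10',(200,100,450,400)); ledges(P,(200,0,460,400)); print(get_obs()['joint_pos'].round(3))"
```

```text
tcp [486.4  57.9  58.7] ydir 91.9 tilt [ 0.002 -0.029 -1.   ] F [ 0.5  0.  -0.7] w 38.1 t 8.4167
c [488.5  58.5] size [60.2 40.6] yaw 2.2 z 87.7 px [271, 201, 94, 128, 10886]
c [431.   55.5] size [80.2 30. ] yaw -87.6 z 37.6 px [245, 105, 148, 56, 7901]
c [550.9  29.2] size [22.2  8.5] yaw 12.5 z 37.6 px [269, 302, 14, 28, 137]
c [558.1  66.7] size [55.1 21.6] yaw -64.4 z 37.7 px [284, 302, 84, 29, 219]
[ 0.137  0.352 -0.28   0.941 -0.029  0.103]
```

>>> apply_moves(targets=[[[-0.02, -0.02, -0.3, 0.3, -1], [0, 0, -0.35, 0, -1], [0, 0, -0.35, 0, -1], [0, 0, -0.3, 0, -1], [0, 0, -0.15, 0, -1], [0, 0, 0, 0, -1], [0, 0, 0, 0, -1]]])

```text
clock: 9.05
eef_pos: [0.4853, 0.0565, 0.0003]
tool_rot: [-0.02, 1.0, -0.015, 0.0]
ft_force: [0.2, 0.1, -0.6]
grip_width: 0.0385
grasp_force: 60.6
```

```bash
python3 -c "
from h import *
im,d,P=wr('blue','w11',(200,100,450,400)); ledges(P,(200,0,460,200))"
```

```text
tcp [4.853e+02 5.650e+01 3.000e-01] ydir 92.3 tilt [ 0.001 -0.029 -1.   ] F [ 0.2  0.1 -0.6] w 38.5 t 9.05
c [487.7  57. ] size [61.  40.5] yaw 2.5 z 29.4 px [270, 201, 95, 128, 11039]
c [431.   55.4] size [80.3 30.2] yaw -87.5 z 37.6 px [211, 110, 217, 80, 16545]
```

>>> apply_moves(targets=[[[0, 0.02, -0.02, 0, -1], [0, 0, -0.02, 0, -1], [0, 0, 0, 0, -1]]])

```text
clock: 9.35
eef_pos: [0.4856, 0.0576, -0.0009]
tool_rot: [-0.02, 1.0, -0.014, 0.001]
ft_force: [0.2, 0.2, 0.3]
grip_width: 0.0385
grasp_force: 60.7
```

>>> apply_moves(targets=[[[0, 0, 0, 0, 0.0], [0, 0, 0, 0, 0.2], [0, 0, 0, 0, 0.2], [0, 0, 0, 0, 0.2]]])

```text
clock: 9.68
eef_pos: [0.4851, 0.0575, -0.0013]
tool_rot: [-0.02, 1.0, -0.015, 0.0]
ft_force: [0.1, 0.9, 0.1]
grip_width: 0.0514
grasp_force: 0.0
```

```bash
python3 -c "
from h import *
im,d,P=wr('blue','w12',(200,100,450,400))"
```

```text
tcp [485.1  57.5  -1.3] ydir 92.3 tilt [ 0.001 -0.029 -1.   ] F [0.1 0.9 0.1] w 51.4 t 9.6833
c [487.8  57.9] size [60.8 40.2] yaw 2.3 z 27.6 px [270, 202, 95, 128, 11138]
```

>>> apply_moves(targets=[[[0, 0, 0.4, 0, 0.2], [0, 0, 0.8, 0, 0.2], [0, 0, 0.8, 0, 0.2], [0.3, -0.7, 0.3, -4, 0.2], [0.37, -0.8, 0, -4, 0.2], [0.37, -0.8, 0, -4, 0.2], [0.37, -0.8, 0, -4, 0.2], [0.37, -0.8, 0, -4, 0.2]]])

```text
clock: 10.4
eef_pos: [0.5568, -0.0999, 0.091]
tool_rot: [0.155, 0.988, -0.014, -0.002]
ft_force: [-0.0, 1.1, -0.2]
grip_width: 0.0511
grasp_force: 0.0
```

>>> apply_moves(targets=[[[0.37, -0.8, 0, -4, 0.2], [0.37, -0.8, 0, -4, 0.2], [0.37, -0.8, 0, -4, 0.2], [0.3, -0.7, 0, -4, 0.2], [0, 0, 0, -1, 0.2], [0, 0, 0, 0, 0.2]]])

```text
clock: 10.9
eef_pos: [0.6125, -0.2243, 0.0897]
tool_rot: [0.299, 0.954, -0.014, -0.005]
ft_force: [0.0, 0.2, 0.5]
grip_width: 0.0514
grasp_force: 0.0
```

```bash
python3 -c "
from h import *
im,d,P=wr('brass','w13')
im,d,P=shot('top');rect(im,P,*COL['blue'],(200,120,300,260))
im,d,P=shot('side');rect(im,P,*COL['blue'],(230,200,400,370))"
```

```text
tcp [ 612.5 -224.3   89.7] ydir 55.1 tilt [-0.017 -0.023 -1.   ] F [0.  0.2 0.5] w 51.4 t 10.9
c [ 507.4 -237.6] size [44.6 30.1] yaw -10.2 z 7.6 px [188, 53, 68, 78, 642]
c [ 494.  -235.2] size [6.2 6.2] yaw 50.9 z 8.1 px [208, 70, 9, 10, 65]
c [ 617.1 -224.2] size [60.4 40.1] yaw -34.7 z 10.6 px [297, 163, 55, 78, 3852]
c [486.   59.6] size [59.6 39.8] yaw 3.1 z 29.3 px [224, 177, 22, 30, 601]
c [486.9  59.4] size [60.5 42.1] yaw 1.1 z 26.6 px [291, 283, 42, 30, 1130]
```

>>> apply_moves(targets=[[[0.1, 0, -0.5, 0, 0.2], [0.02, 0, -0.6, 0, 0.2], [0, 0, -0.6, 0, 0.2], [0, 0, -0.5, 0, 0.2], [0, 0, -0.2, 0, 0.2], [0, 0, -0.1, 0, 0.2], [0, 0, 0, 0, 0.2]]])

```text
clock: 11.63
eef_pos: [0.6171, -0.2215, -0.0096]
tool_rot: [0.297, 0.955, -0.014, -0.005]
ft_force: [-0.2, 0.9, -0.8]
grip_width: 0.0515
grasp_force: 0.0
```

```bash
python3 -c "
from h import *
im,d,P=wr('brass','w14',(200,100,450,400))"
```

```text
tcp [ 617.1 -221.5   -9.6] ydir 55.4 tilt [-0.017 -0.024 -1.   ] F [-0.2  0.9 -0.8] w 51.5 t 11.6333
c [ 617.  -224.3] size [61.1 40.2] yaw -34.6 z 10.6 px [266, 196, 90, 121, 9852]
```

>>> apply_moves(targets=[[[0, -0.06, -0.06, 0, 0.2], [0, 0, -0.06, 0, 0.2], [0, 0, 0, 0, 0.2], [0, 0, 0, 0, -1], [0, 0, 0, 0, -1], [0, 0, 0, 0, -1], [0, 0, 0, 0, -1], [0, 0, 0, 0, -1]]])

```text
clock: 12.35
eef_pos: [0.618, -0.2253, -0.0132]
tool_rot: [0.298, 0.954, -0.014, -0.004]
ft_force: [-1.7, -0.1, 6.2]
grip_width: 0.0378
grasp_force: 61.0
```

>>> apply_moves(targets=[[[0, 0, 0.2, 0, -1], [0, 0, 0.6, 0, -1], [0, 0, 0.8, 0, -1], [0, 0, 0.6, 0, -1]]])

```text
clock: 12.68
eef_pos: [0.617, -0.2247, 0.0748]
tool_rot: [0.298, 0.954, -0.014, -0.005]
ft_force: [0.7, -0.7, -2.1]
grip_width: 0.0378
grasp_force: 60.7
```

```bash
python3 -c "
from h import *
im,d,P=wr('brass','w15',(200,100,450,400))"
```

```text
tcp [ 617.  -224.7   74.8] ydir 55.3 tilt [-0.018 -0.023 -1.   ] F [ 0.7 -0.7 -2.1] w 37.8 t 12.6833
c [ 526.1 -241.5] size [31.4 12.3] yaw 65.7 z 7.6 px [200, 100, 48, 27, 197]
c [ 616.3 -223.2] size [60.4 40.5] yaw -35.1 z 98.4 px [272, 193, 92, 125, 10028]
```

>>> apply_moves(targets=[[[-0.32, 0.7, 0, 3.7, -1], [-0.32, 0.7, 0, 3.7, -1], [-0.32, 0.7, 0, 3.7, -1], [-0.32, 0.7, 0, 3.7, -1], [-0.32, 0.7, 0, 3.7, -1], [-0.32, 0.7, 0, 3.7, -1], [-0.32, 0.7, 0, 3.7, -1], [-0.32, 0.7, 0, 3.7, -1]]])

```text
clock: 13.4
eef_pos: [0.5137, 0.0004, 0.0733]
tool_rot: [0.043, 0.999, -0.014, -0.001]
ft_force: [0.0, 0.7, -2.2]
grip_width: 0.0376
grasp_force: 60.7
```

>>> apply_moves(targets=[[[-0.32, 0.7, 0, 3.7, -1], [-0.32, 0.7, 0, 3.7, -1], [0, 0, 0, 0.4, -1], [0, 0, 0, 0, -1], [0, 0, 0, 0, -1]]])

```text
clock: 13.82
eef_pos: [0.4895, 0.0551, 0.0737]
tool_rot: [-0.024, 1.0, -0.015, 0.0]
ft_force: [-0.3, -0.3, -1.6]
grip_width: 0.0378
grasp_force: 60.8
```

```bash
python3 -c "
from h import *
im,d,P=wr('brass','w16',(200,100,450,400)); ledges(P,(200,0,460,200))"
```

```text
tcp [489.5  55.1  73.7] ydir 92.7 tilt [ 0.002 -0.029 -1.   ] F [-0.3 -0.3 -1.6] w 37.8 t 13.8167
c [488.5  55.2] size [61.4 40. ] yaw 2.2 z 97.4 px [273, 194, 91, 123, 9918]
c [431.   55.5] size [80.3 30. ] yaw -87.3 z 37.6 px [258, 100, 137, 52, 6871]
```

>>> apply_moves(targets=[[[-0.02, 0.08, -0.3, 0, -1], [0, 0, -0.35, 0, -1], [0, 0, -0.35, 0, -1], [0, 0, -0.3, 0, -1], [0, 0, -0.12, 0, -1], [0, 0, 0, 0, -1], [0, 0, 0, 0, -1]]])

```text
clock: 14.45
eef_pos: [0.489, 0.0576, 0.017]
tool_rot: [-0.023, 1.0, -0.015, 0.0]
ft_force: [0.9, -0.1, -2.3]
grip_width: 0.038
grasp_force: 60.8
```

```bash
python3 -c "
from h import *
im,d,P=wr('brass','w17',(200,100,450,400)); ledges(P,(200,0,460,200)); wr('blue','w18',(150,100,500,400))"
```

```text
tcp [489.   57.6  17. ] ydir 92.6 tilt [ 0.001 -0.029 -1.   ] F [ 0.9 -0.1 -2.3] w 38.0 t 14.45
c [487.7  57.8] size [60.9 40.1] yaw 2.5 z 40.8 px [272, 194, 92, 122, 9969]
c [431.   55.6] size [80.2 30.2] yaw -87.4 z 37.5 px [223, 100, 193, 72, 13239]
c [457.8  56.6] size [39.  1.] yaw -87.3 z 38.1 px [274, 194, 88, 6, 456]
tcp [489.4  57.8  17.5] ydir 92.6 tilt [ 0.002 -0.029 -1.   ] F [-0.7 -0.2 -1.6] w 38.0 t 14.5
c [458.4  56.8] size [39.3  2.1] yaw -86.9 z 26.8 px [277, 183, 84, 11, 850]
```

>>> apply_moves(targets=[[[0, 0, -0.035, 0, -1], [0, 0, -0.03, 0, -1], [0, 0, 0, 0, -1]]])

```text
clock: 14.8
eef_pos: [0.4888, 0.0583, 0.0147]
tool_rot: [-0.024, 1.0, -0.015, 0.001]
ft_force: [0.2, -0.4, -1.3]
grip_width: 0.0377
grasp_force: 60.7
```

```bash
python3 -c "
from h import *
im,d,P=wr('brass','w19',(200,100,450,400))"
```

```text
tcp [488.8  58.3  14.7] ydir 92.7 tilt [ 0.002 -0.029 -1.   ] F [ 0.2 -0.4 -1.3] w 37.7 t 14.8
c [487.6  58.5] size [60.9 40.2] yaw 2.6 z 38.4 px [272, 194, 92, 122, 9955]
```

Nearly touching the blue plate, so I lower a hair more, release, and back off.

>>> apply_moves(targets=[[[0, -0.01, -0.01, 0, -1], [0, 0, 0, 0, -1], [0, 0, 0, 0, 0.0], [0, 0, 0, 0, 0.2], [0, 0, 0, 0, 0.2], [0, 0, 0, 0, 0.2]]])

```text
clock: 15.35
eef_pos: [0.489, 0.058, 0.0143]
tool_rot: [-0.024, 1.0, -0.015, 0.001]
ft_force: [-0.1, 0.3, 0.7]
grip_width: 0.0511
grasp_force: 0.0
```

```bash
python3 -c "
from h import *
im,d,P=wr('brass','w20',(200,100,450,400))"
```

```text
tcp [489.   58.   14.3] ydir 92.7 tilt [ 0.002 -0.029 -1.   ] F [-0.1  0.3  0.7] w 51.1 t 15.35
c [487.3  58.3] size [60.7 40. ] yaw 2.7 z 37.6 px [272, 193, 92, 122, 10102]
```

>>> apply_moves(targets=[[[0, 0, 0.3, 0, 0.2], [0, 0, 0.6, 0, 0.2], [0, 0, 0.8, 0, 0.2], [0, -0.5, 0.8, 0, 0.2], [-0.5, -0.8, 0.5, 0, 0.2], [-0.5, -0.8, 0, 0, 0.2], [-0.5, -0.8, 0, 0, 0.2], [0, 0, 0, 0, 0.2]]])

```text
clock: 16.07
eef_pos: [0.4255, -0.0613, 0.134]
tool_rot: [-0.021, 1.0, -0.016, -0.001]
ft_force: [-0.8, 0.6, 0.3]
grip_width: 0.0513
grasp_force: 0.0
```

```bash
python3 -c "
from h import *
im,d,P=shot('top');rect(im,P,*COL['brass'],(200,150,268,240));ledges(P,(200,150,268,240));rect(im,P,*COL['red'],(390,180,440,230))
a=cv2.resize(im[140:250,190:440],(750,330))
im,d,P=shot('side');rect(im,P,*COL['brass'],(255,265,372,345));ledges(P,(255,265,372,345))
b=cv2.resize(im[250:345,230:400],(447,250)); c=np.zeros((580,750,3),np.uint8); c[:330]=a; c[330:,:447]=b
cv2.imwrite('pics/end.png',c); print(get_obs()['ft_force'],get_obs()['eef_pos'])"
```

```text
c [542.8  62.2] size [79.4 30. ] yaw -87.2 z 39.2 px [212, 155, 41, 17, 608]
c [ 449.8 -311.8] size [59.4 40.3] yaw 0.7 z 21.5 px [406, 193, 23, 32, 667]
c [486.5  59.4] size [59.9 42.1] yaw 2.6 z 36.7 px [291, 280, 42, 26, 989]
c [543.9  61.4] size [82.  30.4] yaw -87.8 z 36.7 px [261, 268, 27, 46, 895]
c [430.   56.3] size [82.1 29.8] yaw -87.7 z 36.7 px [339, 272, 22, 46, 904]
c [486.5  59.4] size [59.9 42.1] yaw 2.6 z 36.7 px [292, 280, 41, 25, 918]
[ 0.73799583  0.87582932 -0.05040911] [ 0.42871639 -0.05830906  0.13392275]
```

View pics/end.png

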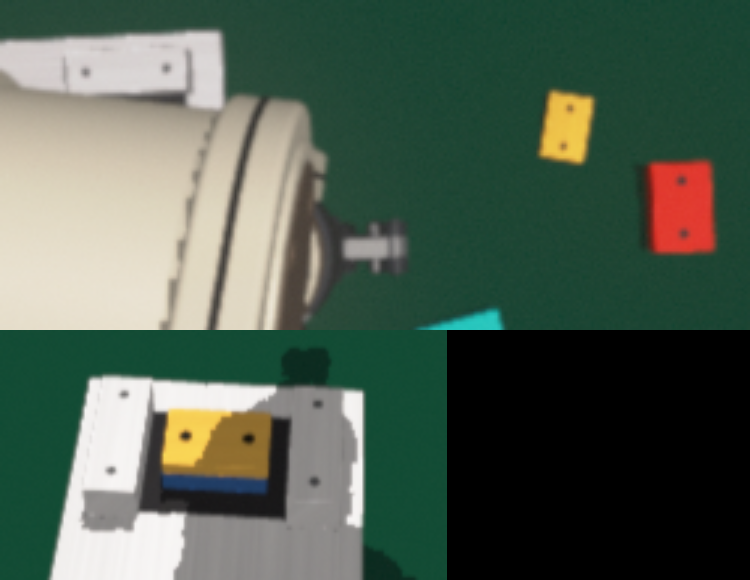

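The lower crop shows brass at about (217,440) sitting squarely on blue, centred on the pad. The stack top reads 36.7 mm, the same as the ledges. Red has not been moved.

```bash
python3 -c "
from h import *
print(order.job_done())"
```

```text
the job is handed in; nothing more can be done
None
```

The blue 15 mm and brass 10 mm plates are stacked flat and centred in the seat, level with the ledge tops by the side camera, the red plate was left where it lay, and the job was handed in at about 16 s.

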